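# Light check of a bottle on a turning table

### The job

Check the glass of the tall bottle on the free-running turntable: pick up the inspection lamp from its mat and, with the lamp in hand, push the turntable's upright pin to set it turning at roughly ten turns a minute (either way). Then let it run on freely, untouched, and keep the lamp's lens over the tall bottle's mouth, within 2 cm sideways and a few centimetres above it, following it for 6 seconds without a break while the table still turns at four turns a minute or more. Do not touch any of the glass or spin the table wildly, leave the other things alone, and finally stand the lamp upright on its mat again without banging it down and let go; the turntable may still be turning.

Things in the scene. Friction and masses are not known exactly. Their poses are not given: they have to be found in the camera images.
- lamp: battery inspection lamp, loose, standing upright, lens down, 118 mm tall, 0.18 kg: black head 50 mm in diameter and 30 mm high at the bottom, above it a plain aluminium round handle 30 mm in diameter from 30 to 118 mm (grip it about 85 mm above the lens). Origin: centre of the underside, which is the lens; z runs up the handle
- lamp_mat: square grey plastic mat 120 x 120 x 4 mm lying flat on the table, on which the lamp stands at the start (to the robot's left or right). Origin: centre of its underside; its upper face is 4 mm higher
- other_mat: a second mat of the same kind on the other side of the robot, with a jar on it; not used
- turntable_base: fixed foot of the turntable, standing on the table. Origin: on the turning axis, at table height; z is the turning axis. On it a free-running aluminium disc 310 mm in diameter, its upper face 60 mm above the table, carrying one tall bottle, two short bottles and, half a turn away from the tall bottle, an upright steel push pin
- turntable (a joint): angle of the turntable's disc in rad, counter-clockwise from above positive, counts on over many turns, no stops or motor. At 0 the tall bottle lies in the +x direction of the turntable_base. Nominal: disc with bottles 2.4 kg, moment of inertia 0.027 kg m2 (varies by about 0.7 to 1.4 times), bearing drag 0.001 N m s/rad plus 0.0005 N m: once pushed it coasts, losing speed over tens of seconds
- mouth (a point): centre of the tall bottle's mouth (top of the rim), 161 mm above the table and 95 mm from the turning axis; moves with the disc. The bottle is of clear glass, 95 mm tall, 52 mm wide with a 28 mm neck, clamped upright in a white nest on the disc
- push_pin (a point): centre of the top of the upright steel push pin, 14 mm in diameter, standing 55 mm out of the disc (top at 115 mm above the table), 135 mm from the turning axis, straight across the axis from the tall bottle
- short_a (a point): top centre of a short bottle on the disc: clear glass, 58 mm tall, 44 mm wide (top 124 mm above the table), clamped 90 mm from the turning axis, a quarter turn counter-clockwise from the tall one
- short_b (a point): the same for the second short bottle, a quarter turn clockwise from the tall one
- jar: closed grey jar, 64 mm in diameter, 75 mm tall, loose on the other mat; leave alone
- tape_roll: cardboard tape core 90 mm across, 48 mm high, loose on the table; leave alone
- spare_bottle: clear glass bottle 88 mm tall, 50 mm wide, loose on the table itself beside the turntable, not the one to check; leave alone
Mind the look-alikes: they are no part of the job. What is shaped like the lamp but orange is not meant.

How it is judged:
On the way, in this order (a step that is already met when the one before it is completed fails the run):
1. the lamp is lifted off its mat in the gripper (z of lamp in the frame of lamp_mat above 0.03 m and contact force between the fingers and lamp above 1 N), for 0.2 s.
2. the turntable turns freely at more than 0.5 rad/s, untouched by robot and lamp, the lamp in the gripper ((velocity of joint turntable above 0.5 rad/s or velocity of joint turntable below -0.5 rad/s) and contact force between each of the arm, the fingers, lamp and turntable_base below 0.3 N and contact force between the fingers and lamp above 1 N), for 0.3 s.
3. for 6 s on end the held lamp stays within 25 mm sideways of the tall mouth and 5 to 80 mm above it, lens down, while the untouched table turns at over 0.35 rad/s (horizontal distance between lamp and mouth below 0.025 m and z of lamp in the frame of mouth between 0.005 and 0.08 m and angle between lamp's own z axis and vertical below 0.25 rad and (velocity of joint turntable above 0.35 rad/s or velocity of joint turntable below -0.35 rad/s) and contact force between each of the arm, the fingers, lamp and turntable_base below 0.3 N and contact force between the fingers and lamp above 1 N), for 6 s.
At the end, for the whole second after the job is handed in: the lamp stands upright (within 0.08 rad) and still on its own mat, its centre within 42 mm of the mat's centre along each side of the mat, released; the turntable may still turn (x of lamp in the frame of lamp_mat between -0.042 and 0.042 m and y of lamp in the frame of lamp_mat between -0.042 and 0.042 m and z of lamp in the frame of lamp_mat between 0.001 and 0.008 m and angle between lamp's own z axis and vertical below 0.08 rad and linear speed of lamp below 0.03 m/s and contact force between the fingers and lamp below 0.1 N); the robot touches nothing.
It fails at once if the robot or the lamp touches any bottle on the turntable (more than 0.5 N) (contact force between any of the arm, the fingers, lamp and turntable_c6 above 0.5 N or contact force between any of the arm, the fingers, lamp and turntable_c7 above 0.5 N or contact force between any of the arm, the fingers, lamp and turntable_c8 above 0.5 N or contact force between any of the arm, the fingers, lamp and turntable_c9 above 0.5 N or contact force between any of the arm, the fingers, lamp and turntable_c10 above 0.5 N or contact force between any of the arm, the fingers, lamp and turntable_c11 above 0.5 N).
It fails at once if the turntable is spun faster than 2.2 rad/s (velocity of joint turntable above 2.2 rad/s or velocity of joint turntable below -2.2 rad/s).
It fails at once if the lamp tips by more than 0.6 rad (angle between lamp's own z axis and vertical above 0.6 rad).
It fails at once if the lamp is banged on its mat (more than 40 N) (contact force between lamp and lamp_mat above 40 N).
It fails at once if another loose thing is moved by more than 30 mm (distance of any of jar, tape_roll, spare_bottle from where it was at the start of the episode above 0.03 m).
It also fails if it takes over 72 s, if anything falls off the work surface, if the arm or the gripper's body presses on something with over 40 N, if the wrist force passes 120 N, or if a joint passes its speed limit or range.

### The arm

A 6-joint arm with a two-finger parallel gripper is mounted at the origin on the work surface. World frame = base frame: x ahead of the robot, y to its left, z up, the work surface at z = 0. Lengths are in m, angles in rad, forces in N, time in s.
With the tool pointing down it reaches from about 0.35 to 0.775 m from the base axis. Payload 5.5 kg.
Tool frame: the origin (TCP) lies at the very end of the fingers, on their centre line; the grasp point (between the pads) lies 19 mm behind it (env.pinch_z is the distance from the TCP to the grasp point, in m); x points along the fingers, z is the direction in which the jaws open and shut, and the axes are right-handed (so a half turn about x gives the same grasp; the last joint's range is limited). The gripper opens to 85 mm and grips with 20 to 120 N. Pads are 22 mm wide; open, the fingers measure 114 mm over their backs; the gripper's body (76 mm by 85 mm) begins 54 mm behind the grasp point. The pads swing forward as they close: fully open they stand 13 mm farther back than shut.
Start: joints at [1.08, 0.313, 0.046, 1.304, 0, 1.431], TCP at [0.198, 0.54, 0.231] pointing down, gripper open.
Joint ranges: [-2.76, 2.76], [-0.86, 1.69], [-1.03, 1.26], [-2.2, 2.34], [-1.47, 1.5], [-3.14, 3.14]. Speed limits (rad/s): [2.57, 2.57, 3.14, 3.14, 3.14, 3.14].

### API

Orientations are given as a rotation vector (axis times angle).
In Python, from rig import telemetry, imaging, env gives the robot as it stands.
- The arm moves only by the tool arm_command, never from a script. Its argument "deltas" is a list of rows, each a list of 3 entries, a list of its own where there are three numbers: the shift along the tool's x, y, z in cm, then the turn, a rotation vector about the tool's x, y, z in rad, then the finger opening in cm, from 0 to 8.54. A call has 1 to 8 rows; each row shifts and turns the commanded pose from where the row before left it, along the tool's axes as they then stand; what a row does not reach is not made up. A row lasts 1/8 s, in which the tool goes at most 62.5 mm and 10.7 degrees, less where a joint would pass 70% of its speed; a pose out of reach is approached as far as the arm can. A call is refused whole if a number of a shift passes 6.25 or a number of a turn 0.188, either way. A call with a gripper value outside its range is refused whole. The fingers move at their own pace and stop on an object; "grip_force" is the grip in N (left out, the last holds). Time passes only in rows, so rows that do not move let the fingers close. It gives the time, the measured TCP pose, the force and the opening at its end, in the units of the state.
- telemetry.get_state(): the state, without advancing time (a new reading comes with each control period).
- imaging.capture(name): name is "scene" or "side" or "wrist"; returns a dict with "pixels" (384x512x3 uint8, red, green, blue), "K" (3x3 intrinsics, pixels), "D" ([k1, k2, p1, p2, k3] as OpenCV has them; the pictures are not rectified), "rvec" (rotation vector, rad) and "tvec" (3), from world to camera coordinates, as OpenCV has them; the wrist camera has in their place "tool_from_camera" (4x4, takes a point from camera to tool coordinates, whose origin is the TCP and whose axes are the tool frame's). Camera axes: x right, y down, z forward; pixel columns grow to the right and rows downward; lengths in m; the calibration is good to about 2 mm. A picture is of the moment at which its call begins: read the wrist's pose just before it. There is no depth.
- env.close_job(): hands the job in, once; it reports no verdict.
The state is a dict: "time_s": time; "joint_pos": joint angles; "dq": joint speeds; "joint_torque": joint torques, N m; "position": TCP position; "ee_rot": TCP orientation; "ft_force": force on the tool from outside, world axes, zero at the start; "ft_torque": the same for the moment, N m; "opening": opening from 0.0 (shut) to 1.0 (fully open).
Only numpy, scipy, OpenCV 4.12 (cv2) and the standard library are available. Lean on these libraries where they do the work, as an engineer would, in place of code of your own. Each camera call takes 0.05 s, during which the arm holds its last target. There are 200 camera calls.

## Working session

There is one attempt and no reset: what is moved stays moved. The work goes in short steps, Python scripts to look and compute and a tool call to move; the robot and the scene stay as the last step left them, time stands still between calls to the robot, and variables do not carry over. Pictures are saved under pics/ and viewed, on a budget of 10 in all, crops included, one or two more only if the job needs it, and the job is handed in when it is done.

Besides the shell and the picture viewer there is one more tool, called after ">>>" in YAML: its name, and indented under it one key for each argument. arm_command: Moves the arm, as the interface text tells. Its arguments: {"type":"object","properties":{"deltas":{"type":"array","items":{"type":"array"}},"grip_force":{"type":"number"}},"required":["deltas"]}

```bash
ls; mkdir -p pics; cat > h.py <<'E'
import numpy as np, cv2
from rig import telemetry, imaging, env
def cam(name):
    s=telemetry.get_state(); c=imaging.capture(name)
    if name=="wrist":
        T=np.eye(4);T[:3,:3]=cv2.Rodrigues(np.array(s["ee_rot"],float))[0];T[:3,3]=s["position"]
        M=T@np.array(c["tool_from_camera"]); R=M[:3,:3];o=M[:3,3]
    else:
        Rc=cv2.Rodrigues(np.array(c["rvec"],float))[0];R=Rc.T;o=-R@np.array(c["tvec"],float).ravel()
    c["R"]=R;c["o"]=o;c["s"]=s
    return c
def ray(c,uv):
    p=cv2.undistortPoints(np.array(uv,float).reshape(-1,1,2),np.array(c["K"],float),np.array(c["D"],float)).reshape(-1,2)
    d=np.c_[p,np.ones(len(p))]@c["R"].T
    return d/np.linalg.norm(d,axis=1)[:,None]
def plane(c,uv,z):
    d=ray(c,uv); return c["o"]+d*((z-c["o"][2])/d[:,2])[:,None]
def tri(c1,u1,c2,u2):
    d1=ray(c1,u1)[0];d2=ray(c2,u2)[0]
    A=np.c_[d1,-d2];t=np.linalg.lstsq(A,c2["o"]-c1["o"],rcond=None)[0]
    a=c1["o"]+t[0]*d1;b=c2["o"]+t[1]*d2
    return (a+b)/2,np.linalg.norm(a-b)
def proj(c,P):
    R=c["R"].T;r=cv2.Rodrigues(R)[0];return cv2.projectPoints(np.array(P,float).reshape(-1,3),r,-R@c["o"],np.array(c["K"],float),np.array(c["D"],float))[0].reshape(-1,2)
def save(c,f): cv2.imwrite("pics/"+f,c["pixels"][:,:,::-1])
E
python3 - <<'E'
from h import *
import pickle
s=telemetry.get_state();print({k:np.round(v,3) for k,v in s.items()}, env.pinch_z)
d={}
for n in("scene","side","wrist"):
    c=cam(n);save(c,n+"0.png");print(n,c["o"].round(3),c["R"][:,2].round(2));d[n]=c
pickle.dump(d,open("c0.pkl","wb"))
E
```

```text
pics
{'time_s': np.float64(0.0), 'joint_pos': array([ 1.08 ,  0.314,  0.045,  1.304, -0.   ,  1.431]), 'dq': array([-0.001,  0.001, -0.001,  0.   ,  0.001, -0.   ]), 'joint_torque': array([ 0.0000e+00, -4.8063e+01,  2.9853e+01,  2.0000e-02, -0.0000e+00,
        0.0000e+00]), 'position': array([0.197, 0.54 , 0.23 ]), 'ee_rot': array([-0.948,  1.357,  0.947]), 'ft_force': array([ 0.003,  0.155, -0.157]), 'ft_torque': array([ 0.065, -0.003,  0.003]), 'opening': np.float64(0.996)} 0.0187
scene [1.308 0.38  0.683] [-0.79 -0.29 -0.54]
side [ 0.252 -0.946  0.908] [ 0.2   0.77 -0.61]
wrist [0.123 0.568 0.372] [ 0.29 -0.11 -0.95]
```

View pics/scene0.png

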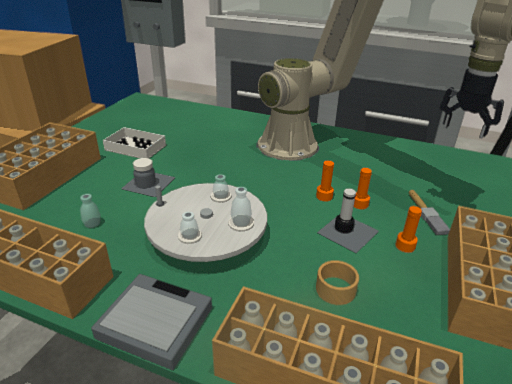

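View pics/side0.png

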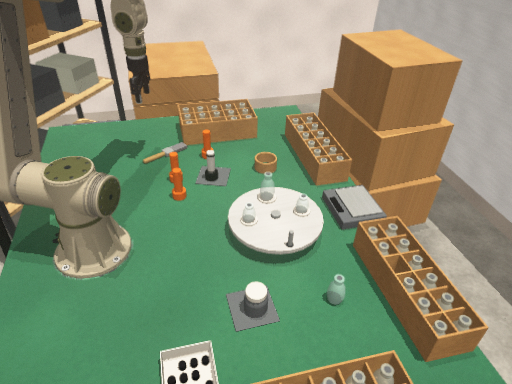

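The views show the lamp at scene (349,210) and side (211,165) on the left mat. The tall bottle's mouth is at scene (241,191) and side (268,175), and the pin's top is at scene (158,187) and side (291,233). Three orange decoys stand nearby.

```bash
cat > m0.py <<'E'
from h import *
import pickle
d=pickle.load(open("c0.pkl","rb"));a,b=d["scene"],d["side"]
for n,u,v in[("lamp top",(350,192),(210,152)),("mouth",(241,191),(268,175)),("pin",(158,187),(291,233)),("hub",(207,213),(276,214)),("short1",(220,178),(249,207)),("short2",(188,216),(303,198))]:
    p,e=tri(a,u,b,v);print(n,p.round(4),round(e,4))
# mat: dark grey, near lamp
for c,(u,v,r) in((a,(348,232,40)),(b,(213,176,25))):
    im=c["pixels"].astype(int);m=((im.max(2)-im.min(2)<14)&(im.max(2)>50)&(im.max(2)<125)).astype(np.uint8)
    w=np.zeros_like(m);w[v-r:v+r,u-r:u+r]=1;m*=w
    n,l,st,ce=cv2.connectedComponentsWithStats(m);i=1+st[1:,4].argmax()
    cn=cv2.convexHull(np.argwhere(l==i)[:,::-1].astype(np.int32))
    P=plane(c,cn.reshape(-1,2),0.004)[:,:2].astype(np.float32)
    print("mat",st[i],cv2.minAreaRect(P))
# disc ellipse: bright low-sat
for c,(u,v,r) in((a,(207,215,75)),(b,(276,220,55))):
    im=c["pixels"].astype(int);m=((im.max(2)-im.min(2)<40)&(im.min(2)>140)).astype(np.uint8)
    w=np.zeros_like(m);w[v-r:v+r,u-r:u+r]=1;m*=w
    n,l,st,ce=cv2.connectedComponentsWithStats(m);i=1+st[1:,4].argmax()
    cn=cv2.convexHull(np.argwhere(l==i)[:,::-1].astype(np.int32)).reshape(-1,2)
    P=plane(c,cn,0.06)[:,:2].astype(np.float32)
    print("disc",st[i],cv2.minEnclosingCircle(P),cv2.fitEllipse(P))
E
python3 m0.py
```

```text
lamp top [0.4136 0.2946 0.1184] 0.0003
mouth [0.5697 0.0596 0.1542] 0.0011
pin [ 0.575  -0.1724  0.1089] 0.0027
hub [ 0.5733 -0.0341  0.0643] 0.0036
short1 [ 0.4814 -0.04    0.1157] 0.0025
short2 [ 0.6611 -0.0345  0.1155] 0.0025
mat [318 218  60  35 935] ((0.4270148277282715, 0.307704359292984), (0.1176547110080719, 0.11857160925865173), 69.41432189941406)
mat [202 168  17  14  78] ((0.41168084740638733, 0.3120909631252289), (0.0877884104847908, 0.06306404620409012), 77.72999572753906)
disc [ 144  183  123   74 6359] ((0.5739346146583557, -0.03277387470006943), 0.15604136884212494) ((0.5749441385269165, -0.034083206206560135), (0.30629727244377136, 0.30919918417930603), 87.5182876586914)
disc [ 228  180   96   73 4866] ((0.5776071548461914, -0.021953098475933075), 0.17925648391246796) ((0.5735205411911011, -0.028429586440324783), (0.30298325419425964, 0.3491576611995697), 169.19393920898438)
```

View pics/wrist0.png

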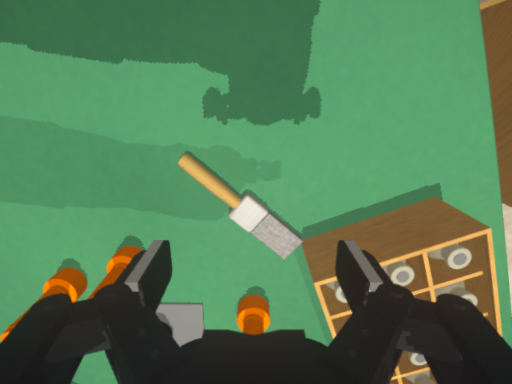

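```bash
cat > m1.py <<'E'
from h import *
import pickle
d=pickle.load(open("c0.pkl","rb"));a,b=d["scene"],d["side"]
print(cv2.Rodrigues(np.array(a["s"]["ee_rot"]))[0].round(3))
for n,u,v in[("o1",(328,164),(207,132)),("o1b",(328,164),(174,154)),("o1c",(328,164),(178,171)),("o2",(365,172),(174,154)),("o3",(414,210),(207,132)),("spare",(86,196),(339,278)),("jar",(143,163),(256,288)),("tape",(338,268),(265,155))]:
    p,e=tri(a,u,b,v);print(n,p.round(4),round(e,4))
c=d["wrist"];print(proj(c,[[.4136,.2946,.118],[.427,.308,.004],[.433,.367,.118]]).round())
E
python3 m1.py
```

```text
[[-0.001 -0.939  0.344]
 [-0.002  0.344  0.939]
 [-1.     0.    -0.002]]
o1 [0.4134 0.2428 0.2092] 0.0474
o1b [0.2935 0.2237 0.1448] 0.0519
o1c [0.2859 0.207  0.1128] 0.0034
o2 [0.2834 0.3144 0.113 ] 0.0028
o3 [0.4261 0.4534 0.1144] 0.0021
spare [ 0.655  -0.3411  0.0859] 0.001
jar [ 0.4357 -0.3177  0.0766] 0.0022
tape [0.6348 0.3181 0.0603] 0.0004
[[129. 402.]
 [168. 336.]
 [187. 400.]]
```

>>> arm_command:
  deltas:
    - [[0, -4.8, -2.6], [0, 0, 0], 8.54]
    - [[0, -4.8, -2.6], [0, 0, 0], 8.54]
    - [[0, -4.8, -2.6], [0, 0, 0], 8.54]
    - [[0, -4.8, -2.6], [0, 0, 0], 8.54]
    - [[0, -4.8, -2.6], [0, 0, 0], 8.54]
    - [[0, -4.8, -2.6], [0, 0, 0], 8.54]
    - [[0, 0, 0], [0, 0, 0], 8.54]
  grip_force: 50

```text
time_s: 1.02
position: [0.4166, 0.2919, 0.231]
ee_rot: [-0.943, 1.357, 0.942]
ft_force: [-0.7, -0.0, -0.1]
opening: 0.998
```

```bash
python3 - <<'E'
from h import *
import pickle
d={}
for n in("scene","side","wrist"):
    d[n]=cam(n)
c=d["wrist"];save(c,"wrist1.png");pickle.dump(d,open("c1.pkl","wb"))
s=c["s"];print(s["time_s"],s["position"],s["joint_pos"])
print(proj(c,[[.4136,.2946,.118],[.427,.308,.004]]).round())
E
```

```text
1.125 [0.41448198 0.29407092 0.23101988] [ 4.58707321e-01  1.84511178e-01 -1.23541804e-01  1.26356426e+00
  4.77305721e-04  8.11281573e-01]
[[252. 184.]
 [266. 165.]]
```

View pics/wrist1.png

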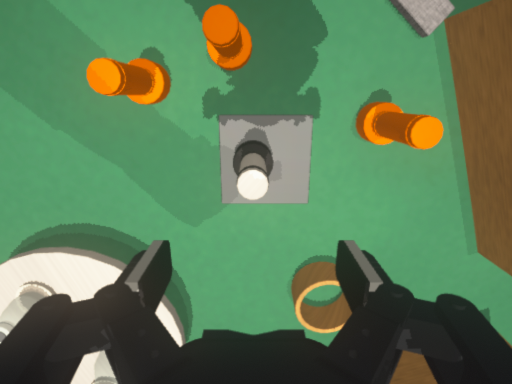

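>>> arm_command:
  deltas:
    - [[4.5, 0, 0], [0, 0, 0], 8.54]
    - [[4.5, 0, 0], [0, 0, 0], 8.54]
    - [[4.5, 0, 0], [0, 0, 0], 8.54]
    - [[2.4, 0, 0], [0, 0, 0], 8.54]
    - [[0, 0, 0], [0, 0, 0], 2]
    - [[0, 0, 0], [0, 0, 0], 2]
    - [[0, 0, 0], [0, 0, 0], 2]
    - [[0, 0, 0], [0, 0, 0], 2]
  grip_force: 60

```text
time_s: 2.17
position: [0.4155, 0.2953, 0.0738]
ee_rot: [-0.947, 1.352, 0.947]
ft_force: [-0.3, 1.2, 3.5]
opening: 0.34
```

```bash
python3 - <<'E'
from h import *
import pickle
d=pickle.load(open("c1.pkl","rb"));c=d["wrist"]
P=plane(c,[(220,116),(311,116),(308,203),(221,202)],.004);print(P.round(4),P.mean(0))
s=telemetry.get_state();print(s["position"],s["opening"],s["ft_force"],s["time_s"])
E
```

```text
[[0.3479 0.2751 0.004 ]
 [0.3873 0.3826 0.004 ]
 [0.498  0.3451 0.004 ]
 [0.4553 0.2329 0.004 ]] [0.42212908 0.30894703 0.004     ]
[0.41545265 0.29531383 0.07376456] 0.3400663180040328 [-0.3286941   1.17036665  3.47061289] 2.175
```

>>> arm_command:
  deltas:
    - [[-2.5, 0, 0], [0, 0, 0], 2]
    - [[-4, 0, 0], [0, 0, 0], 2]
    - [[-4, 0, 0], [0, 0, 0], 2]
    - [[-3, -0.5, -0.7], [0, 0, 0], 2]
    - [[0, -1.6, -2.4], [0, 0, 0], 2]
    - [[0, -2.4, -3.7], [0, 0, 0], 2]
    - [[0, -2.7, -4.2], [0, 0, 0], 2]
    - [[0, -2.7, -4.2], [0, 0, 0], 2]

```text
time_s: 3.18
position: [0.4553, 0.1163, 0.2076]
ee_rot: [-0.947, 1.354, 0.947]
ft_force: [0.8, 1.0, -1.3]
opening: 0.335
```

>>> arm_command:
  deltas:
    - [[0, -2.7, -4.2], [0, 0, 0], 2]
    - [[0, -2.7, -4.2], [0, 0, 0], 2]
    - [[0, -2.7, -4.2], [0, 0, 0], 2]
    - [[0, -2.7, -4.2], [0, 0, 0], 2]
    - [[0, -2.7, -4.2], [0, 0, 0], 2]
    - [[0, -1.6, -2.4], [0, 0, 0], 2]
    - [[0, -0.8, -1.4], [0, 0, 0], 2]
    - [[0, 0, 0], [0, 0, 0], 2]

```text
time_s: 4.18
position: [0.5191, -0.1702, 0.2071]
ee_rot: [-0.946, 1.355, 0.947]
ft_force: [0.4, 0.3, -1.4]
opening: 0.335
```

```bash
python3 - <<'E'
from h import *
import pickle
d={}
for n in("scene","side"):
    c=d[n]=cam(n)
c=d["side"];save(c,"side2.png");pickle.dump(d,open("c2.pkl","wb"))
s=c["s"];print(s["time_s"],s["position"],s["joint_pos"],s["opening"]);print(cv2.Rodrigues(np.array(s["ee_rot"]))[0].round(3))
E
```

```text
4.225 [ 0.51889564 -0.16925193  0.20715301] [-4.62708549e-01  2.65438181e-01 -7.83753431e-02  1.22792162e+00
  5.55324623e-04 -1.11597165e-01] 0.3384360578100957
[[-0.001 -0.939  0.344]
 [ 0.001  0.344  0.939]
 [-1.     0.001  0.001]]
```

View pics/side2.png

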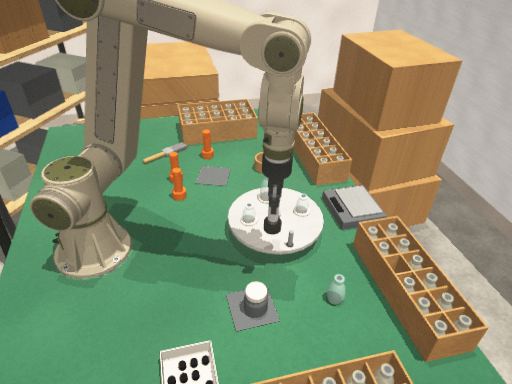

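The lamp is held, with its head at side (272,225), beside the pin at side (291,240). Next I lower it and test a pin-angle detector on the saved frames.

>>> arm_command:
  deltas:
    - [[2, 0, 0], [0, 0, 0], 2]
    - [[2.5, 0, 0], [0, 0, 0], 2]
    - [[1.2, 0, 0], [0, 0, 0], 2]
    - [[0, 0, 0], [0, 0, 0], 2]

```text
time_s: 4.78
position: [0.5186, -0.1685, 0.1497]
ee_rot: [-0.947, 1.355, 0.95]
ft_force: [0.7, 0.7, -2.1]
opening: 0.337
```

```bash
cat >> h.py <<'E'
AX=np.array([.5745,-.034]);Y=np.array([-.939,.344]);Z=np.array([.344,.939])
TH=np.radians(np.arange(-180,180,2))
def score(c):  # darkness of a vertical 14 mm bar standing at r=.135, against its two sides
    g=cv2.GaussianBlur(cv2.cvtColor(c["pixels"],cv2.COLOR_RGB2GRAY),(3,3),0).astype(float)
    def line(dth):
        out=[]
        for z in np.linspace(.068,.11,8):
            P=np.c_[AX[0]+.135*np.cos(TH+dth),AX[1]+.135*np.sin(TH+dth),np.full(len(TH),z)]
            q=proj(c,P).astype(np.float32);out.append(cv2.remap(g.astype(np.float32),q[:,0].copy(),q[:,1].copy(),cv2.INTER_LINEAR).ravel())
        return np.array(out)
    m=line(0);return np.minimum(255-m,160).mean(0),m
def rows(xy):
    d=np.diff(np.array(xy),axis=0)*100
    for v in d: print("y %.2f z %.2f"%(v@Y,v@Z))
E
python3 - <<'E'
from h import *
import pickle
for f in("c0.pkl","c1.pkl","c2.pkl"):
    d=pickle.load(open(f,"rb"))
    a,b=score(d["scene"])[0],score(d["side"])[0]
    for n,s in(("scene",a),("side",b),("min",np.minimum(a,b))):
        i=np.argsort(-s)[:5];print(f,n,[(int(np.degrees(TH[k]).round()),int(s[k])) for k in i],int(np.median(s)))
s=telemetry.get_state();print(s["time_s"],s["position"],s["ft_force"])
dth=[.07,.06,.05,.07,.095,.12,.14,.145,.145]
p=np.array(s["position"][:2]);th=np.arctan2(*(p-AX)[::-1]);print(np.degrees(th))
xy=[p]
for t in dth: th+=t;xy.append(AX+.135*np.array([np.cos(th),np.sin(th)]))
rows(xy);print(xy[-1],np.degrees(th))
E
```

```text
c0.pkl scene [(-88, 156), (-86, 156), (-90, 155), (-84, 155), (-82, 152)] 97
c0.pkl side [(-90, 126), (30, 116), (28, 114), (-88, 114), (32, 112)] 48
c0.pkl min [(-90, 126), (-88, 114), (14, 98), (16, 98), (76, 97)] 48
c1.pkl scene [(-88, 155), (-90, 155), (-86, 154), (-84, 153), (-82, 150)] 94
c1.pkl side [(-90, 125), (30, 115), (28, 113), (-88, 112), (32, 111)] 47
c1.pkl min [(-90, 125), (-88, 112), (14, 95), (16, 95), (12, 94)] 47
c2.pkl scene [(-114, 158), (-112, 158), (-110, 157), (-108, 156), (-148, 156)] 93
c2.pkl side [(66, 160), (72, 160), (70, 160), (68, 160), (84, 160)] 56
c2.pkl min [(-90, 118), (-88, 105), (76, 92), (74, 92), (16, 92)] 56
4.775 [ 0.51862799 -0.16854802  0.14969254] [ 0.68596581  0.68958141 -2.12438978]
-112.55101199219482
y -0.99 z 1.06
y -0.81 z 0.05
y -0.67 z 0.08
y -0.93 z 0.16
y -1.24 z 0.32
y -1.51 z 0.57
y -1.66 z 0.89
y -1.57 z 1.16
y -1.39 z 1.38
[ 0.6393895  -0.15238223] -61.27128932798612
```

>>> arm_command:
  deltas:
    - [[0, -1.0, 1.05], [0, 0, 0], 2]
    - [[0, -0.8, 0.05], [0, 0, 0], 2]
    - [[0, -0.65, 0.1], [0, 0, 0], 2]
    - [[0, -0.95, 0.15], [0, 0, 0], 2]
    - [[0, -1.25, 0.3], [0, 0, 0], 2]
    - [[0, -1.5, 0.55], [0, 0, 0], 2]
    - [[0, -1.65, 0.9], [0, 0, 0], 2]
    - [[0, -1.55, 1.15], [0, 0, 0], 2]

```text
time_s: 5.78
position: [0.6231, -0.1624, 0.1501]
ee_rot: [-0.947, 1.355, 0.946]
ft_force: [0.2, 0.6, -1.3]
opening: 0.338
```

>>> arm_command:
  deltas:
    - [[0, -1.4, 1.4], [0, 0, 0], 2]
    - [[-2.0, -0.6, 0.7], [0, 0, 0], 2]
    - [[-4.0, 0, 0], [0, 0, 0], 2]
    - [[-4.0, 0, 0], [0, 0, 0], 2]
    - [[-2.0, 0, 0], [0, 0, 0], 2]

```text
time_s: 6.4
position: [0.6493, -0.1496, 0.273]
ee_rot: [-0.949, 1.352, 0.944]
ft_force: [0.5, -0.2, -2.8]
opening: 0.342
```

```bash
python3 - <<'E'
from h import *
import pickle
d={}
for n in("scene","side","wrist"): d[n]=cam(n)
for n in d: print(n,d[n]["s"]["time_s"])
pickle.dump(d,open("c3.pkl","wb"));a,b=score(d["scene"])[0],score(d["side"])[0]
for n,s in(("scene",a),("side",b),("min",np.minimum(a,b))):
        i=np.argsort(-s)[:6];print(n,[(int(np.degrees(TH[k]).round()),int(s[k])) for k in i],int(np.median(s)))
s=telemetry.get_state();print(s["time_s"],s["position"],s["ft_force"],s["opening"])
im=np.hstack([d["scene"]["pixels"][140:300,110:310],d["side"]["pixels"][140:300,190:390]])
cv2.imwrite("pics/c3.png",cv2.resize(im[:,:,::-1],None,fx=2,fy=2))
E
```

```text
scene 6.4
side 6.45
wrist 6.5
scene [(-12, 159), (-164, 156), (-160, 156), (-162, 156), (-166, 155), (-168, 155)] 105
side [(20, 160), (14, 160), (12, 160), (18, 160), (16, 160), (10, 160)] 78
min [(-12, 136), (-10, 134), (-14, 131), (-16, 125), (-18, 116), (-8, 92)] 61
6.55 [ 0.64897756 -0.14955953  0.27120153] [-0.45156494  0.16211609 -2.22948111] 0.3387895443998456
```

View pics/c3.png

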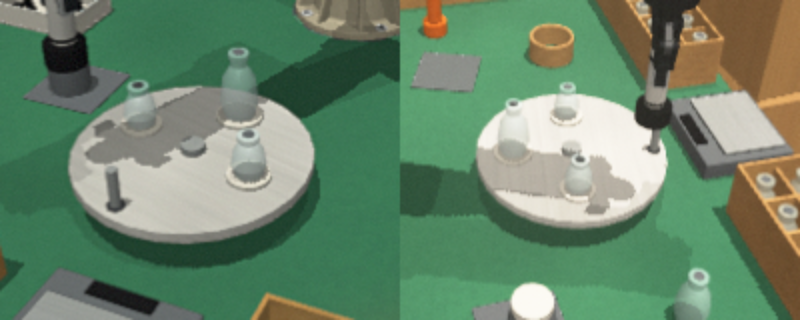

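The pin's top is at scene crop (112,172) and clear of the lamp. The tall mouth is at scene crop (238,52) and side crop (514,104), so the table is turning counter-clockwise. Next I wait half a second over the mouth circle and fit the speed.

>>> arm_command:
  deltas:
    - [[0, 1.4, 0.2], [0, 0, 0], 2]
    - [[0, 2.0, 0.4], [0, 0, 0], 2]
    - [[0, 1.5, 0.2], [0, 0, 0], 2]
    - [[0, 0.0, 0.0], [0, 0, 0], 2]

```text
time_s: 7.05
position: [0.6035, -0.1242, 0.269]
ee_rot: [-0.946, 1.356, 0.949]
ft_force: [-0.2, 0.1, -1.6]
opening: 0.335
```

```bash
cat >> h.py <<'E'
def ang(P): return np.degrees(np.arctan2(P[1]-AX[1],P[0]-AX[0])), np.hypot(P[0]-AX[0],P[1]-AX[1])
E
python3 - <<'E'
from h import *
import pickle
d=pickle.load(open("c3.pkl","rb"))
for n,uv,z in(("scene",(229,166),.161),("side",(247,192),.161),("scene",(166,226),.115)):
    print(n,ang(plane(d[n],[uv],z)[0]))
d={}
for n in("scene","side"): d[n]=cam(n)
for n in d: print(n,d[n]["s"]["time_s"],d[n]["s"]["position"])
pickle.dump(d,open("c4.pkl","wb"));a,b=score(d["scene"])[0],score(d["side"])[0]
for n,s in(("scene",a),("side",b),("min",np.minimum(a,b))):
        i=np.argsort(-s)[:6];print(n,[(int(np.degrees(TH[k]).round()),int(s[k])) for k in i],int(np.median(s)))
im=np.hstack([d["scene"]["pixels"][140:300,110:310],d["side"]["pixels"][140:300,190:390]])
cv2.imwrite("pics/c4.png",cv2.resize(im[:,:,::-1],None,fx=2,fy=2,interpolation=cv2.INTER_CUBIC))
E
```

```text
scene (np.float64(165.81842673665324), np.float64(0.09403956467730078))
side (np.float64(173.20437715860265), np.float64(0.0956465823598183))
scene (np.float64(-11.149226318730694), np.float64(0.13894924065427766))
scene 7.05 [ 0.6035235  -0.12420771  0.2689763 ]
side 7.1 [ 0.60421971 -0.12465745  0.26912009]
scene [(-162, 156), (-174, 155), (-164, 155), (-176, 155), (-168, 154), (-172, 154)] 105
side [(28, 155), (26, 154), (30, 152), (48, 142), (50, 141), (24, 141)] 74
min [(30, 152), (28, 150), (26, 134), (118, 90), (120, 89), (122, 88)] 57
```

View pics/c4.png

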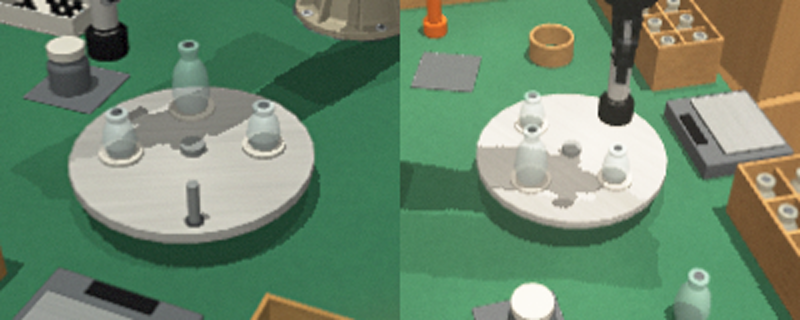

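Crop positions: mouth at scene (188,46) and side (532,132), pin's top at scene (193,184).

```bash
python3 - <<'E'
from h import *
import pickle
d=pickle.load(open("c4.pkl","rb"))
for n,uv,z in(("scene",(204,163),.161),("side",(256,206),.161),("scene",(206.5,232),.115)):
    print(n,ang(plane(d[n],[uv],z)[0]))
E
```

```text
scene (np.float64(-151.61687028541678), np.float64(0.09027164735853221))
side (np.float64(-144.9495363001971), np.float64(0.10320556433617833))
scene (np.float64(28.752637853352383), np.float64(0.13666512707544676))
```

>>> arm_command:
  deltas:
    - [[0, 0, 0], [0, 0, 0], 2]
    - [[0, 0, 0], [0, 0, 0], 2]
    - [[0, 0, 0], [0, 0, 0], 2]
    - [[0, 0, 0], [0, 0, 0], 2]
    - [[0, 0, 0], [0, 0, 0], 2]
    - [[0, 0, 0], [0, 0, 0], 2]

```text
time_s: 7.9
position: [0.6045, -0.1248, 0.2704]
ee_rot: [-0.947, 1.355, 0.947]
ft_force: [0.9, -0.3, -2.5]
opening: 0.333
```

```bash
cat >> h.py <<'E'
def near(c,thm,w=24):
    g=cv2.cvtColor(c["pixels"],cv2.COLOR_RGB2GRAY).astype(np.float32);t=np.arange(thm-180-w,thm-180+w+.1,1.);out=0
    for z in np.linspace(.07,.11,9):
        P=np.c_[AX[0]+.135*np.cos(np.radians(t)),AX[1]+.135*np.sin(np.radians(t)),np.full(len(t),z)]
        q=proj(c,P).astype(np.float32);out=out+cv2.remap(g,q[:,0].copy(),q[:,1].copy(),cv2.INTER_LINEAR).ravel()/9
    s=np.median(out)-out;k=s>.6*s.max();return (t[k]*s[k]).sum()/s[k].sum()+180,s.max(),np.ptp(t[k])
E
python3 - <<'E'
from h import *
import pickle
d3=pickle.load(open("c3.pkl","rb"));d4=pickle.load(open("c4.pkl","rb"))
print(near(d3["scene"],168),near(d4["scene"],210),near(d4["side"],214))
d={}
for n in("scene","side"): d[n]=cam(n)
for n in d:
    t=d[n]["s"]["time_s"];print(n,t,d[n]["s"]["position"],near(d[n],211.8+62*(t-7.075)))
pickle.dump(d,open("c5.pkl","wb"))
im=np.hstack([d["scene"]["pixels"][140:300,110:310],d["side"]["pixels"][140:300,190:390]])
cv2.imwrite("pics/c5.png",cv2.resize(im[:,:,::-1],None,fx=2,fy=2,interpolation=cv2.INTER_CUBIC))
E
```

```text
(np.float64(166.61428409491182), np.float32(101.09711), np.float64(7.0)) (np.float64(208.46250867337523), np.float32(111.100685), np.float64(5.0)) (np.float64(207.9959169497294), np.float32(69.14552), np.float64(6.0))
scene 7.9 [ 0.60445558 -0.12475925  0.27035105] (np.float64(261.3830870473076), np.float32(96.59277), np.float64(11.0))
side 7.95 [ 0.60443223 -0.124767    0.27032105] (np.float64(268.03932949841067), np.float32(22.063568), np.float64(2.0))
```

View pics/c5.png

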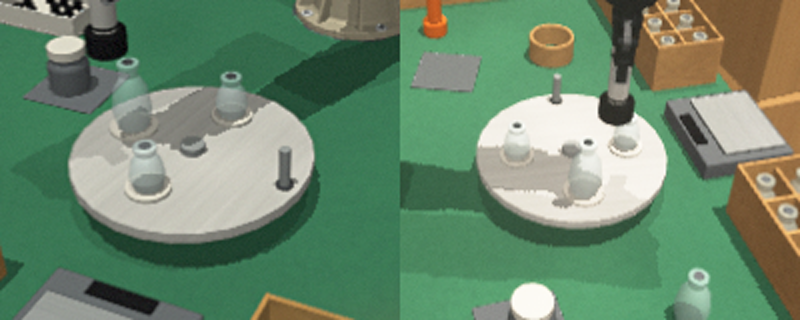

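Crop positions: mouth at scene (127,64) and side (588,145), pin's top at scene (285,150).

```bash
cat > trk.py <<'E'
from h import *
import sys
# trk.py th_deg(at tref) tref w(deg/s at tref) acc(deg/s2) n [tskip]
th,tr,w,a=map(float,sys.argv[1:5]);n=int(sys.argv[5]);hold=float(sys.argv[6]) if len(sys.argv)>6 else None
lam=np.array([float(v) for v in sys.argv[7:9]]) if len(sys.argv)>8 else np.zeros(2)
s=telemetry.get_state();t=s["time_s"];p=np.array(s["position"][:2])
f=lambda t: th+w*(t-tr)-a/2*(t-tr)**2
print("t",t,"mouth",f(t),"lamp",ang(p),s["position"][2],"err mm",np.linalg.norm(p-AX-.095*np.array([np.cos(np.radians(f(t))),np.sin(np.radians(f(t)))]))*1e3)
P=[p+lam]
for k in range(1,n+1):
    m=f(t+k*.125); m=max(m,hold) if hold else m
    P.append(AX+.095*np.array([np.cos(np.radians(m)),np.sin(np.radians(m))]))
rows(P)
E
python3 - <<'E'
from h import *
import pickle
d=pickle.load(open("c5.pkl","rb"))
for n,uv,z in(("scene",(173.5,172),.161),("side",(284,212.5),.161),("scene",(252.5,215),.115)):
    print(n,ang(plane(d[n],[uv],z)[0]))
E
python3 trk.py 264.0 7.925 61.5 3.3 8 288
```

```text
scene (np.float64(-95.33369596139141), np.float64(0.09139407822635524))
side (np.float64(-96.90627108037796), np.float64(0.10583601892799567))
scene (np.float64(80.53795008978385), np.float64(0.13695902179197425))
t 8.0 mouth 268.60321875 lamp (np.float64(-71.73445797112328), np.float64(0.09556947900969597)) 0.27033635783060017 err mm 32.5437017269668
y 0.07 z 0.02
y 0.00 z 0.00
y -0.43 z 0.35
y -0.87 z 0.88
y -0.75 z 0.98
y -0.61 z 1.06
y -0.47 z 1.12
y -0.32 z 1.16
```

```bash
python3 trk.py 263.2 7.925 59.8 3.3 8 288
```

```text
t 8.0 mouth 267.67571875 lamp (np.float64(-71.73445797112328), np.float64(0.09556947900969597)) 0.27033635783060017 err mm 34.062202129866314
y 0.07 z 0.02
y 0.00 z 0.00
y -0.23 z 0.19
y -0.87 z 0.83
y -0.76 z 0.93
y -0.63 z 1.01
y -0.50 z 1.07
y -0.36 z 1.11
```

>>> arm_command:
  deltas:
    - [[0, 0.05, 0], [0, 0, 0], 2]
    - [[0, 0, 0], [0, 0, 0], 2]
    - [[0, -0.25, 0.2], [0, 0, 0], 2]
    - [[0, -0.85, 0.85], [0, 0, 0], 2]
    - [[0, -0.75, 0.95], [0, 0, 0], 2]
    - [[0, -0.65, 1.0], [0, 0, 0], 2]
    - [[0, -0.5, 1.05], [0, 0, 0], 2]
    - [[0, -0.35, 1.1], [0, 0, 0], 2]

```text
time_s: 9.0
position: [0.6537, -0.087, 0.27]
ee_rot: [-0.947, 1.355, 0.948]
ft_force: [0.6, -0.1, -1.8]
opening: 0.341
```

```bash
python3 - <<'E'
from h import *
import pickle
c=cam("scene");t=c["s"]["time_s"];th=263.2+59.8*(t-7.925)-1.65*(t-7.925)**2
print(t,c["s"]["position"],"pred",th,near(c,th,16))
pickle.dump(c,open("c6.pkl","wb"))
cv2.imwrite("pics/c6.png",cv2.resize(c["pixels"][120:300,110:310,::-1],None,fx=3,fy=3,interpolation=cv2.INTER_CUBIC))
E
python3 trk.py 263.2 7.925 59.8 3.3 8
```

```text
9.0 [ 0.65372086 -0.08698368  0.27003116] pred 325.57821875 (np.float64(322.09533093939615), np.float32(29.376411), np.float64(3.0))
t 9.05 mouth 328.38671875 lamp (np.float64(-32.94139079851807), np.float64(0.09516155302617312)) 0.26992825248759655 err mm 2.209824493694503
y -0.19 z 1.37
y -0.02 z 1.15
y 0.12 z 1.13
y 0.25 z 1.10
y 0.38 z 1.06
y 0.49 z 1.00
y 0.60 z 0.93
y 0.70 z 0.85
```

View pics/c6.png

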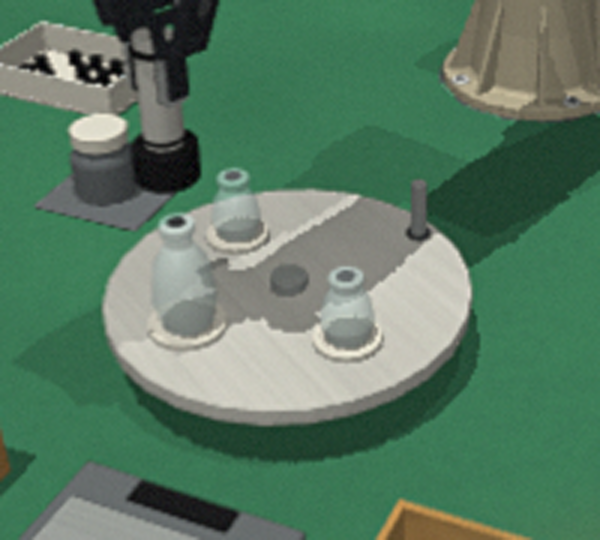

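The lamp hovers just above the mouth. The mouth is at (176,222) in the crop and the pin's top is at (419,185).

```bash
python3 - <<'E'
from h import *
import pickle
c=pickle.load(open("c6.pkl","rb"))
for uv,z in(((168.7,194),.161),((249.7,181.7),.115),((165.3,180),.2)): p=plane(c,[uv],z)[0];print(p,ang(p))
E
```

```text
[ 0.65556677 -0.083124    0.161     ] (np.float64(-31.214588173078766), np.float64(0.09478917642311196))
[0.46431013 0.03930812 0.115     ] (np.float64(146.36460891806942), np.float64(0.13234760318735397))
[ 0.65886281 -0.08557959  0.2       ] (np.float64(-31.441697334279684), np.float64(0.0988814300724476))
```

```bash
python3 trk.py 327.2 9.0 58.5 3.0 8
```

```text
t 9.05 mouth 330.12125000000003 lamp (np.float64(-32.94139079851807), np.float64(0.09516155302617312)) 0.26992825248759655 err mm 5.084328926383184
y -0.21 z 1.70
y 0.02 z 1.20
y 0.17 z 1.18
y 0.32 z 1.14
y 0.45 z 1.08
y 0.58 z 1.01
y 0.69 z 0.93
y 0.79 z 0.83
```

>>> arm_command:
  deltas:
    - [[0, -0.2, 1.65], [0, 0, 0], 2]
    - [[0, 0, 1.2], [0, 0, 0], 2]
    - [[0, 0.15, 1.2], [0, 0, 0], 2]
    - [[0, 0.3, 1.15], [0, 0, 0], 2]
    - [[0, 0.45, 1.1], [0, 0, 0], 2]
    - [[0, 0.6, 1.0], [0, 0, 0], 2]
    - [[0, 0.7, 0.9], [0, 0, 0], 2]
    - [[0, 0.8, 0.85], [0, 0, 0], 2]

```text
time_s: 10.05
position: [0.6576, 0.0075, 0.2703]
ee_rot: [-0.947, 1.355, 0.947]
ft_force: [0.4, 0.0, -1.4]
opening: 0.339
```

```bash
python3 - <<'E'
from h import *
import pickle
c=cam("side");t=c["s"]["time_s"];th=327.2+58.5*(t-9)-1.5*(t-9)**2
print(t,c["s"]["position"],"pred",th,near(c,th,20))
pickle.dump(c,open("c7.pkl","wb"))
cv2.imwrite("pics/c7.png",cv2.resize(c["pixels"][140:300,190:390,::-1],None,fx=3,fy=3,interpolation=cv2.INTER_CUBIC))
E
python3 trk.py 327.2 9.0 58.5 3 8
```

```text
10.05 [0.65757621 0.00753406 0.27034993] pred 386.97125 (np.float64(387.8949916578688), np.float32(88.98102), np.float64(8.0))
t 10.1 mouth 389.73499999999996 lamp (np.float64(27.52952070634931), np.float64(0.09296663743974336)) 0.2705960111442785 err mm 4.149588373930393
y 1.05 z 1.07
y 0.98 z 0.56
y 1.03 z 0.44
y 1.07 z 0.31
y 1.09 z 0.18
y 1.10 z 0.06
y 1.09 z -0.07
y 1.07 z -0.19
```

View pics/c7.png

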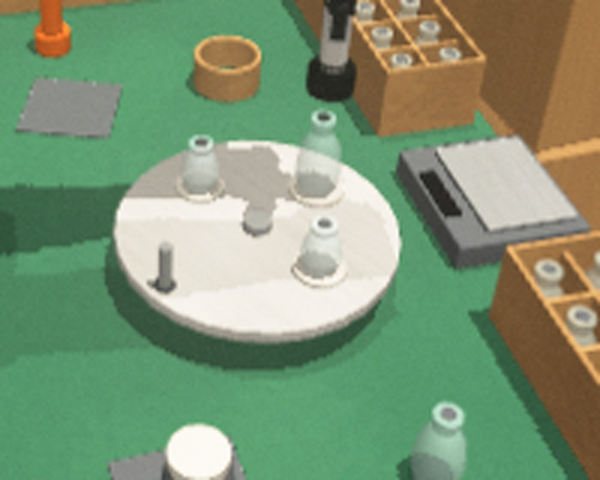

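The lamp head is at crop (331,80), right above the mouth at (323,117). The pin is clear at (165,246), and the automatic pin angle agrees with the prediction within 1°.

```bash
python3 trk.py 387.6 10.05 56.1 3 8
```

```text
t 10.1 mouth 390.40124999999995 lamp (np.float64(27.52952070634931), np.float64(0.09296663743974336)) 0.2705960111442785 err mm 5.129971366468058
y 1.16 z 1.14
y 1.00 z 0.56
y 1.06 z 0.43
y 1.09 z 0.30
y 1.11 z 0.17
y 1.12 z 0.03
y 1.10 z -0.10
y 1.08 z -0.22
```

>>> arm_command:
  deltas:
    - [[0, 1.15, 1.1], [0, 0, 0], 2]
    - [[0, 1.0, 0.55], [0, 0, 0], 2]
    - [[0, 1.05, 0.45], [0, 0, 0], 2]
    - [[0, 1.1, 0.3], [0, 0, 0], 2]
    - [[0, 1.1, 0.15], [0, 0, 0], 2]
    - [[0, 1.1, 0.05], [0, 0, 0], 2]
    - [[0, 1.1, -0.1], [0, 0, 0], 2]
    - [[0, 1.1, -0.2], [0, 0, 0], 2]

```text
time_s: 11.1
position: [0.5834, 0.0584, 0.2703]
ee_rot: [-0.947, 1.355, 0.947]
ft_force: [0.2, -0.5, -1.8]
opening: 0.336
```

```bash
cat > look.py <<'E'
from h import *
import sys,pickle
n,th,tr,w,a,f=sys.argv[1:];th,tr,w,a=map(float,(th,tr,w,a))
c=cam(n);t=c["s"]["time_s"];th=th+w*(t-tr)-a/2*(t-tr)**2
print(t,c["s"]["position"],"pred",th,near(c,th,20))
pickle.dump(c,open(f+".pkl","wb"))
cv2.imwrite("pics/%s.png"%f,cv2.resize(c["pixels"][120:300,110:390,::-1],None,fx=2.8,fy=2.8,interpolation=cv2.INTER_CUBIC))
E
python3 look.py side 387.6 10.05 56.1 3 c8; python3 trk.py 387.6 10.05 56.1 3 8
```

```text
11.1 [0.58338466 0.05840064 0.27034075] pred 444.85125 (np.float64(446.3793110722749), np.float32(112.438354), np.float64(5.0))
t 11.15 mouth 447.495 lamp (np.float64(85.35767373095439), np.float64(0.09304142958167537)) 0.2706089503569145 err mm 4.016755414180296
y 1.41 z -0.30
y 0.96 z -0.50
y 0.89 z -0.60
y 0.81 z -0.69
y 0.72 z -0.77
y 0.63 z -0.84
y 0.53 z -0.90
y 0.42 z -0.94
```

```bash
python3 trk.py 446.1 11.1 54.6 2.5 8
```

```text
t 11.15 mouth 448.82687500000003 lamp (np.float64(85.35767373095439), np.float64(0.09304142958167537)) 0.2706089503569145 err mm 6.019237874299244
y 1.64 z -0.41
y 0.98 z -0.54
y 0.90 z -0.65
y 0.81 z -0.75
y 0.72 z -0.83
y 0.61 z -0.90
y 0.50 z -0.96
y 0.39 z -1.01
```

>>> arm_command:
  deltas:
    - [[0, 1.6, -0.4], [0, 0, 0], 2]
    - [[0, 1.0, -0.55], [0, 0, 0], 2]
    - [[0, 0.9, -0.65], [0, 0, 0], 2]
    - [[0, 0.8, -0.75], [0, 0, 0], 2]
    - [[0, 0.7, -0.85], [0, 0, 0], 2]
    - [[0, 0.6, -0.9], [0, 0, 0], 2]
    - [[0, 0.5, -0.95], [0, 0, 0], 2]
    - [[0, 0.4, -1.0], [0, 0, 0], 2]

```text
time_s: 12.15
position: [0.5018, 0.0233, 0.2703]
ee_rot: [-0.947, 1.355, 0.947]
ft_force: [1.2, -0.1, -0.9]
opening: 0.338
```

```bash
python3 look.py scene 446.1 11.1 54.6 2.5 c9; python3 trk.py 446.1 11.1 54.6 2.5 8
```

```text
12.15 [0.50181099 0.02328965 0.27031402] pred 502.05187500000005 (np.float64(506.6905762229907), np.float32(55.279083), np.float64(9.0))
t 12.2 mouth 504.64750000000004 lamp (np.float64(142.39407236853435), np.float64(0.09271789421026265)) 0.27038664403759716 err mm 4.339472216912325
y 0.55 z -1.34
y 0.10 z -1.06
y -0.02 z -1.06
y -0.13 z -1.04
y -0.24 z -1.02
y -0.35 z -0.98
y -0.45 z -0.93
y -0.55 z -0.87
```

```bash
python3 trk.py 503.6 12.15 52.8 2.5 8
```

```text
t 12.2 mouth 506.23687499999994 lamp (np.float64(142.39407236853435), np.float64(0.09271789421026265)) 0.27038664403759716 err mm 6.694423664503406
y 0.58 z -1.62
y 0.07 z -1.08
y -0.05 z -1.07
y -0.17 z -1.05
y -0.29 z -1.02
y -0.40 z -0.98
y -0.50 z -0.92
y -0.59 z -0.86
```

>>> arm_command:
  deltas:
    - [[0, 0.6, -1.6], [0, 0, 0], 2]
    - [[0, 0.1, -1.1], [0, 0, 0], 2]
    - [[0, -0.05, -1.05], [0, 0, 0], 2]
    - [[0, -0.2, -1.05], [0, 0, 0], 2]
    - [[0, -0.3, -1.0], [0, 0, 0], 2]
    - [[0, -0.4, -1.0], [0, 0, 0], 2]
    - [[0, -0.5, -0.9], [0, 0, 0], 2]
    - [[0, -0.6, -0.85], [0, 0, 0], 2]

```text
time_s: 13.2
position: [0.4858, -0.0618, 0.2702]
ee_rot: [-0.947, 1.355, 0.947]
ft_force: [-0.2, 0.0, -2.6]
opening: 0.336
```

```bash
python3 look.py scene 503.6 12.15 52.8 2.5 c10; python3 trk.py 503.6 12.15 52.8 2.5 8
```

```text
13.2 [ 0.48580525 -0.06176242  0.27022717] pred 557.661875 (np.float64(556.7859516155111), np.float32(108.59851), np.float64(4.0))
t 13.25 mouth 560.1674999999999 lamp (np.float64(-161.88610572699037), np.float64(0.09274877633077903)) 0.2702084519029446 err mm 4.047977857633587
y -0.75 z -1.15
y -0.78 z -0.67
y -0.84 z -0.57
y -0.89 z -0.48
y -0.93 z -0.38
y -0.96 z -0.27
y -0.98 z -0.17
y -0.99 z -0.07
```

View pics/c10.png

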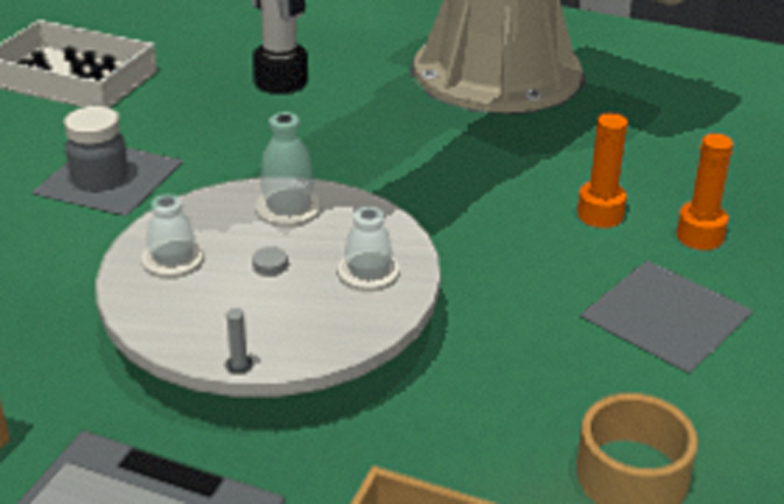

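The lamp head at (280,75) sits directly over the mouth at (285,118), with the pin at (236,315). I keep following for two more seconds.

```bash
python3 trk.py 557.2 13.2 50.3 2.5 16
```

```text
t 13.25 mouth 559.7118750000001 lamp (np.float64(-161.88610572699037), np.float64(0.09274877633077903)) 0.2702084519029446 err mm 3.452728625939831
y -0.70 z -1.10
y -0.78 z -0.67
y -0.84 z -0.58
y -0.89 z -0.48
y -0.93 z -0.38
y -0.96 z -0.28
y -0.98 z -0.18
y -0.99 z -0.07
y -0.98 z 0.03
y -0.97 z 0.13
y -0.94 z 0.23
y -0.91 z 0.32
y -0.87 z 0.41
y -0.82 z 0.49
y -0.76 z 0.56
y -0.69 z 0.63
```

>>> arm_command:
  deltas:
    - [[0, -0.7, -1.1], [0, 0, 0], 2]
    - [[0, -0.8, -0.65], [0, 0, 0], 2]
    - [[0, -0.85, -0.6], [0, 0, 0], 2]
    - [[0, -0.9, -0.5], [0, 0, 0], 2]
    - [[0, -0.9, -0.4], [0, 0, 0], 2]
    - [[0, -0.95, -0.3], [0, 0, 0], 2]
    - [[0, -1.0, -0.15], [0, 0, 0], 2]
    - [[0, -1.0, -0.05], [0, 0, 0], 2]

```text
time_s: 14.25
position: [0.5401, -0.1209, 0.2703]
ee_rot: [-0.947, 1.355, 0.947]
ft_force: [-0.3, 0.5, -2.5]
opening: 0.34
```

```bash
python3 look.py scene 557.2 13.2 50.3 2.5 c11; python3 trk.py 557.2 13.2 50.3 2.5 8
```

```text
14.25 [ 0.54007152 -0.12092675  0.27025261] pred 608.6368750000001 (np.float64(607.6575275158704), np.float32(100.096344), np.float64(6.0))
t 14.3 mouth 611.0175 lamp (np.float64(-110.85639353264828), np.float64(0.09359526384818947)) 0.2700091218803438 err mm 3.388708479282814
y -1.29 z -0.07
y -0.96 z 0.17
y -0.93 z 0.26
y -0.89 z 0.36
y -0.85 z 0.44
y -0.79 z 0.52
y -0.73 z 0.59
y -0.67 z 0.66
```

>>> arm_command:
  deltas:
    - [[0, -1.2, -0.05], [0, 0, 0], 2]
    - [[0, -0.95, 0.15], [0, 0, 0], 2]
    - [[0, -0.95, 0.25], [0, 0, 0], 2]
    - [[0, -0.9, 0.35], [0, 0, 0], 2]
    - [[0, -0.85, 0.45], [0, 0, 0], 2]
    - [[0, -0.8, 0.5], [0, 0, 0], 2]
    - [[0, -0.75, 0.6], [0, 0, 0], 2]
    - [[0, -0.65, 0.65], [0, 0, 0], 2]

```text
time_s: 15.3
position: [0.6162, -0.1174, 0.2703]
ee_rot: [-0.947, 1.355, 0.947]
ft_force: [-0.8, -0.1, -1.6]
opening: 0.337
```

```bash
python3 look.py scene 607.9 14.25 47.7 2.5 c12; python3 trk.py 607.9 14.25 47.7 2.3 8
```

```text
15.3 [ 0.6161653  -0.11736911  0.27025096] pred 656.6068750000001 (np.float64(652.4044638577984), np.float32(14.195099), np.float64(21.0))
t 15.35 mouth 658.9785 lamp (np.float64(-62.84945296628713), np.float64(0.09316688653594023)) 0.27004761270635985 err mm 3.5168740844800688
y -0.91 z 0.84
y -0.50 z 0.78
y -0.42 z 0.82
y -0.33 z 0.85
y -0.25 z 0.87
y -0.16 z 0.89
y -0.08 z 0.89
y 0.01 z 0.89
```

>>> arm_command:
  deltas:
    - [[0, -0.9, 0.85], [0, 0, 0], 2]
    - [[0, -0.5, 0.8], [0, 0, 0], 2]
    - [[0, -0.4, 0.8], [0, 0, 0], 2]
    - [[0, -0.35, 0.85], [0, 0, 0], 2]
    - [[0, -0.25, 0.85], [0, 0, 0], 2]
    - [[0, -0.15, 0.9], [0, 0, 0], 2]
    - [[0, -0.1, 0.9], [0, 0, 0], 2]
    - [[0, 0, 0.9], [0, 0, 0], 2]

```text
time_s: 16.35
position: [0.6642, -0.0619, 0.2703]
ee_rot: [-0.947, 1.355, 0.947]
ft_force: [-0.2, -0.2, -1.1]
opening: 0.337
```

```bash
python3 look.py side 607.9 14.25 47.7 2.3 c13; python3 trk.py 607.9 14.25 47.7 2.3 8
```

```text
16.35 [ 0.66418493 -0.06186916  0.27029274] pred 702.9985 (np.float64(713.039046426055), np.float32(17.008461), np.float64(6.0))
t 16.4 mouth 705.1391249999999 lamp (np.float64(-16.54232169110305), np.float64(0.09382045261429829)) 0.27026167116359867 err mm 3.011130468995687
y 0.03 z 1.16
y 0.20 z 0.85
y 0.28 z 0.83
y 0.35 z 0.79
y 0.42 z 0.75
y 0.48 z 0.71
y 0.54 z 0.66
y 0.59 z 0.60
```

View pics/c13.png

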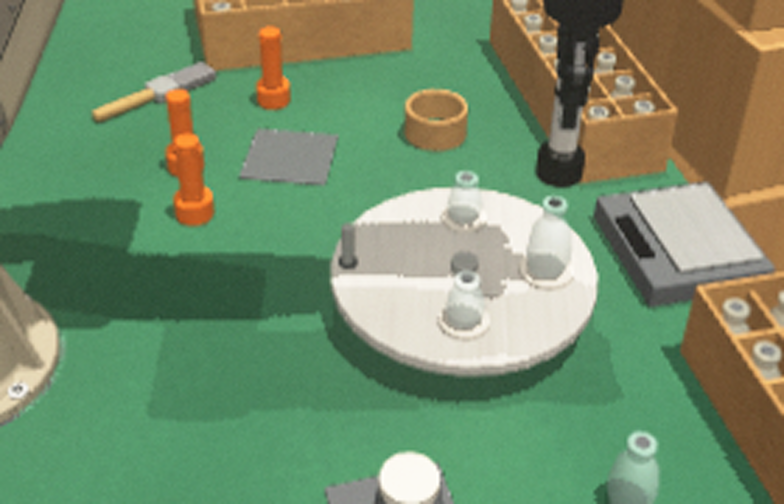

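The lens at (560,175) is still centred over the mouth at (555,204), so it followed from about 8.5 s to 16.35 s. The empty mat's corners are at (258,131), (338,135), (323,184) and (240,178). I return the lamp now.

>>> arm_command:
  deltas:
    - [[-1, 1.5, 1.1], [0, 0, 0], 2]
    - [[-1, 3.0, 2.2], [0, 0, 0], 2]
    - [[0, 4.5, 3.3], [0, 0, 0], 2]
    - [[0, 4.5, 3.3], [0, 0, 0], 2]
    - [[0, 4.5, 3.3], [0, 0, 0], 2]
    - [[0, 4.5, 3.3], [0, 0, 0], 2]
    - [[0, 4.5, 3.3], [0, 0, 0], 2]
    - [[0, 3.5, 2.6], [0, 0, 0], 2]

```text
time_s: 17.4
position: [0.4521, 0.2545, 0.2916]
ee_rot: [-0.948, 1.353, 0.948]
ft_force: [-0.1, 0.7, -2.3]
opening: 0.34
```

>>> arm_command:
  deltas:
    - [[0, 2.5, 2.0], [0, 0, 0], 2]
    - [[0, 1.5, 1.1], [0, 0, 0], 2]
    - [[0, 0.8, 0.6], [0, 0, 0], 2]
    - [[3, 0, 0], [0, 0, 0], 2]
    - [[5, 0, 0], [0, 0, 0], 2]
    - [[5, 0, 0], [0, 0, 0], 2]
    - [[3, 0, 0], [0, 0, 0], 2]
    - [[0, 0, 0], [0, 0, 0], 2]

```text
time_s: 18.4
position: [0.4206, 0.3023, 0.128]
ee_rot: [-0.946, 1.361, 0.947]
ft_force: [-0.4, 0.3, -2.4]
opening: 0.34
```

```bash
python3 - <<'E'
from h import *
import pickle
c=pickle.load(open("c13.pkl","rb"))
uv=np.array([(258,131),(338,135),(323,184),(240,178)])/2.8+[110,120]
P=plane(c,uv,.004);print(P.round(3),P.mean(0))
s=telemetry.get_state();print(s["time_s"],s["position"],s["ft_force"],cv2.Rodrigues(np.array(s["ee_rot"]))[0][2].round(3))
E
```

```text
[[0.389 0.371 0.004]
 [0.499 0.336 0.004]
 [0.456 0.227 0.004]
 [0.349 0.264 0.004]] [0.42312949 0.29954619 0.004     ]
18.4 [0.42063943 0.30231601 0.12802803] [-0.38970658  0.29583169 -2.39492306] [-1.     0.004 -0.004]
```

>>> arm_command:
  deltas:
    - [[2, 0, 0], [0, 0, 0], 2]
    - [[2, 0, 0], [0, 0, 0], 2]
    - [[0.8, 0, 0], [0, 0, 0], 2]
    - [[0.2, 0, 0], [0, 0, 0], 2]
    - [[0.15, 0, 0], [0, 0, 0], 2]
    - [[0, 0, 0], [0, 0, 0], 2]

```text
time_s: 19.15
position: [0.4226, 0.3042, 0.0795]
ee_rot: [-0.947, 1.354, 0.947]
ft_force: [-0.7, 0.1, -1.7]
opening: 0.339
```

>>> arm_command:
  deltas:
    - [[0.15, 0, 0], [0, 0, 0], 2]
    - [[0.15, 0, 0], [0, 0, 0], 2]
    - [[0, 0, 0], [0, 0, 0], 2]

```text
time_s: 19.52
position: [0.422, 0.304, 0.0757]
ee_rot: [-0.947, 1.355, 0.947]
ft_force: [0.7, -0.9, -1.2]
opening: 0.338
```

>>> arm_command:
  deltas:
    - [[0.1, 0, 0], [0, 0, 0], 2]
    - [[0.1, 0, 0], [0, 0, 0], 2]
    - [[0, 0, 0], [0, 0, 0], 2]

```text
time_s: 19.9
position: [0.4222, 0.304, 0.0739]
ee_rot: [-0.947, 1.355, 0.947]
ft_force: [-1.1, -0.3, 0.0]
opening: 0.337
```

>>> arm_command:
  deltas:
    - [[0.05, 0, 0], [0, 0, 0], 2]
    - [[0.05, 0, 0], [0, 0, 0], 2]
    - [[0, 0, 0], [0, 0, 0], 2]

```text
time_s: 20.27
position: [0.4224, 0.3039, 0.0738]
ee_rot: [-0.947, 1.354, 0.947]
ft_force: [-2.2, -2.0, 7.3]
opening: 0.339
```

Firm contact, so I release and retreat straight up.

>>> arm_command:
  deltas:
    - [[0, 0, 0], [0, 0, 0], 4]
    - [[0, 0, 0], [0, 0, 0], 6]
    - [[0, 0, 0], [0, 0, 0], 8.5]
    - [[0, 0, 0], [0, 0, 0], 8.5]
    - [[-2, 0, 0], [0, 0, 0], 8.5]
    - [[-4, 0, 0], [0, 0, 0], 8.5]
    - [[-5, 0, 0], [0, 0, 0], 8.5]
    - [[-5, 0, 0], [0, 0, 0], 8.5]

```text
time_s: 21.28
position: [0.422, 0.3039, 0.2341]
ee_rot: [-0.947, 1.355, 0.947]
ft_force: [0.7, 0.8, -0.2]
opening: 0.994
```

```bash
python3 - <<'E'
from h import *
d={n:cam(n) for n in("scene","side","wrist")}
s=d["wrist"]["s"];print(s["time_s"],s["position"],s["opening"],s["ft_force"])
print(proj(d["wrist"],[[.422,.304,.122],[.424,.304,.004]]))
a=cv2.resize(d["scene"]["pixels"][160:270,290:430],(400,314));b=cv2.resize(d["wrist"]["pixels"],(400,300))
cv2.imwrite("pics/end.png",np.vstack([np.pad(a,((0,0),(0,0),(0,0))),b])[:600,:,::-1])
E
```

```text
21.375 [0.42490165 0.3054229  0.23872301] 0.9952612207900755 [ 1.58136045 -0.03087305  0.22002183]
[[248.61545788 181.08456004]
 [249.82669988 156.86855525]]
```

View pics/end.png

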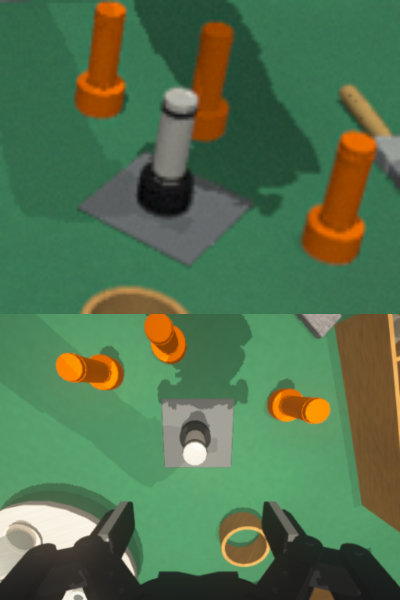

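The lamp stands upright near the centre of its mat, with its top at (194,453) in the lower panel. The gripper is open and clear, so I hand in.

```bash
python3 -c "
from rig import env
print(env.close_job())"
```

```text
the job is handed in; nothing more can be done
None
```

I completed the inspection and handed the job in at about 21.4 s; the hand-in gives no verdict.

- **Spin:** with the lamp in hand I pushed the pin counter-clockwise to about 1.1 rad/s (about 10.5 turns a minute). It was still turning at about 0.75 rad/s (7 turns a minute) when I stopped following.
- **Following:** the lens stayed over the tall bottle's mouth from about 8.5 s to 16.35 s. By the model I steered by, corrected from the pictures, it was about 3–7 mm off sideways and 40 mm above the mouth.
- **Return:** I set the lamp down with about 7 N shown at the wrist and let go. The last picture shows it upright near the centre of its mat, with the gripper open and clear.

**Checks that disagreed:**
- The automatic pin-angle reading was unreliable in four frames (7.95, 12.15, 15.3 and 16.35 s), where contrast was low or the pin was hidden. I discounted it there and relied on the coasting prediction, which the pictures at 13.2 and 16.35 s backed up.
- The two cameras differed by up to about 3–6° on the mouth's angle (roughly 5–10 mm), so I averaged them.
- Estimates of the mat's centre differed by about 9 mm, well inside the tolerance.

I viewed 12 pictures, two over the budget.

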